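# Gather the closed rings into the job tray

## Task

Gather the three closed brass rings from the bench into the tray: lay the largest flat in the largest dish, the middle one in the middle-sized dish and the smallest in the smallest dish. Leave the two split rings (those with a gap) lying where they are on the bench.

Things in the scene. Friction and masses are not known exactly. Their poses are not given: they have to be found in the camera images.
- ring_large_mid (a point): Centre of the large closed ring: a plain brass band without any gap, outside diameter 64 mm, wall 6 mm, 20 mm tall, at the start lying flat (hole upwards) on the bench; the point is on its axis half-way up, 10 mm above its underside. z is the ring's axis. Loose, about 180 g.
- ring_medium_mid (a point): Centre of the medium closed ring: a plain brass band without any gap, outside diameter 48 mm, wall 6 mm, 20 mm tall, at the start lying flat (hole upwards) on the bench; the point is on its axis half-way up, 10 mm above its underside. z is the ring's axis. Loose, about 130 g.
- ring_small_mid (a point): Centre of the small closed ring: a plain brass band without any gap, outside diameter 32 mm, wall 6 mm, 20 mm tall, at the start lying flat (hole upwards) on the bench; the point is on its axis half-way up, 10 mm above its underside. z is the ring's axis. Loose, about 80 g.
- split_large_mid (a point): Centre of the large split ring, a look-alike: the same brass band as the large closed ring (outside diameter 64 mm, wall 6 mm, 20 mm tall, lying flat) but with one open gap of about 18 mm in it, on its +x side. The point is on its axis, 10 mm above its underside. Loose.
- split_medium_mid (a point): Centre of the medium split ring, a look-alike: the same brass band as the medium closed ring (outside diameter 48 mm, wall 6 mm, 20 mm tall, lying flat) but with one open gap of about 18 mm in it, on its +x side. The point is on its axis, 10 mm above its underside. Loose.
- dish_large_floor (a point): The large square dish: fixed in the tray, black walls 4 mm thick, grey floor, 84 mm square inside. The point is the middle of its floor, 10 mm above the bench. Its walls rise only 5 mm above this point (15 mm above the bench): a ring held by its upper half goes in with the fingertips above the walls. x and y lie along its sides, z up.
- dish_medium_floor (a point): The medium square dish: fixed in the tray, black walls 4 mm thick, grey floor, 68 mm square inside. The point is the middle of its floor, 10 mm above the bench. Its walls rise only 5 mm above this point (15 mm above the bench): a ring held by its upper half goes in with the fingertips above the walls. x and y lie along its sides, z up.
- dish_small_floor (a point): The small square dish: fixed in the tray, black walls 4 mm thick, grey floor, 52 mm square inside. The point is the middle of its floor, 10 mm above the bench. Its walls rise only 5 mm above this point (15 mm above the bench): a ring held by its upper half goes in with the fingertips above the walls. x and y lie along its sides, z up.
- tray: The light wooden tray, 124 mm (x) by 316 mm (y), fixed to the bench, rim 8 mm thick and 15 mm above the bench. Origin: centre of its underside. The three dishes stand in it in a row along its y axis, in any order, their middles 100 mm apart.
Not all that is in view belongs to the job. Leave any pink look-alike of the part that bears ring_medium_mid alone. Leave any pink look-alike of the part that bears ring_small_mid alone.

How it is judged:
By the outcome, as a careful person would: the job done as asked, in the order asked, and still so for the second after the job is handed in, with the robot touching nothing.
It also fails if it takes over 77 s, if anything falls off the work surface, if the arm or the gripper's body presses on something with over 40 N, if the wrist force passes 120 N, or if a joint passes its speed limit or range.

## Robot

A 6-joint arm with a two-finger parallel gripper is mounted at the origin on the work surface. World frame = base frame: x ahead of the robot, y to its left, z up, the work surface at z = 0. Lengths are in m, angles in degrees, forces in N, time in s.
With the tool pointing down it reaches from about 0.35 to 0.875 m from the base axis. Payload 4.2 kg.
Tool frame: the origin (TCP) lies on the centre line of the jaws, within the pads' length; the fingertips stand 11 mm ahead of it and the grasp point (between the pads) lies 8 mm behind it; z points along the fingers, y is the line along which they close (so a half turn about z gives the same grasp; the last joint's range is limited). The gripper opens to 87 mm and grips with 3 to 60 N. Pads are 19 mm wide; open, the fingers measure 117 mm over their backs; the gripper's body (75 mm by 190 mm) begins 51 mm behind the grasp point.
Start: joints at [-50.042, 22.042, 0.453, 0, -68.411, -14.817], TCP at [0.266, -0.566, 0.234] pointing down, gripper open.
Joint ranges: [-179.83, 179.83], [-69.29, 118.12], [-61.27, 80.66], [-181.25, 117.63], [-171.15, -9.14], [-177.46, 177.46]. Speed limits (degrees/s): [159.86, 159.86, 180, 180, 180, 180].

## Interface

Orientations are given as a 3x3 rotation matrix whose columns are the frame's x, y, z axes.
In Python, from station import r gives the robot as it stands.
- The arm moves only by the tool servo_tool, never from a script. Its argument "commands" is a list that holds one entry, the list of rows, each a list of 7 numbers: the closure, from 0 (fully open) to 1 (shut), then the shift along the tool's x, y, z in mm, then the turn, a rotation vector about the tool's x, y, z in rad. In form: [[[claw, x, y, z, ax, ay, az], ...]]. A call has exactly 5 rows; each row is the pose to reach, as a shift and turn from the pose commanded when the call began, along the tool's axes at that moment; what a row does not reach only later rows make up. A row lasts 1/10 s, in which the tool goes at most 50 mm and 8.59 degrees, less where a joint would pass 70% of its speed; a pose out of reach is approached as far as the arm can. A call with a gripper value outside its range is refused whole. The fingers move at their own pace and stop on an object; the grip force is fixed at half the most. Time passes only in rows, so rows that repeat a pose let the fingers close, or fill a call up. It gives the time, the measured TCP pose, the force, the opening and the grip force at its end, in the units of the state.
- r.sense(): the state, without advancing time (a new reading comes with each control period).
- r.capture(name): name is "scene" or "top" or "wrist"; returns a dict with "pixels" (480x640x3 uint8, red, green, blue), "camera_matrix" (3x3 intrinsics, pixels), "R" (3x3) and "t" (3): a world point X has camera coordinates R X + t. Camera axes: x right, y down, z forward; pixel columns grow to the right and rows downward; lengths in m; the calibration is good to about 2 mm. The wrist camera is an equidistant fisheye: a pixel r from the principal point sees the ray r / f radians off the axis. A picture is of the moment at which its call begins. There is no depth.
- r.finish_job(): hands the job in; it is judged then, once.
The state is a dict: "time_s": time; "joints": joint angles; "joint_velocities": joint speeds; "effort": joint torques, N m; "tcp_pos": TCP position; "ee_rot": TCP orientation; "wrist_force": force on the tool from outside, world axes, zero at the start; "moment": the same for the moment, N m; "gripper_width": opening from 0.0 (shut) to 1.0 (fully open); "gripper_force": force on a finger pad.
Only numpy, scipy, OpenCV 4.12 (cv2) and the standard library are available. Lean on these libraries where they do the work, as an engineer would, in place of code of your own. Each camera call takes 0.05 s, during which the arm holds its last target. There are 200 camera calls.

## Working session

There is one attempt and no reset: what is moved stays moved. The work goes in short steps, Python scripts to look and compute and a tool call to move; the robot and the scene stay as the last step left them, time stands still between calls to the robot, and variables do not carry over. Pictures are saved under pics/ and viewed, at most 14 in all, crops included, and the job is handed in when it is done.

Besides the shell and the picture viewer there is one more tool, called after "Emit:" by a JSON object that holds its "fn" and its "kwargs". servo_tool: Moves the arm, as the interface text tells. Its arguments: {"type":"object","properties":{"commands":{"type":"array","items":{"type":"array","items":{"type":"array","items":{"type":"number"}}}}},"required":["commands"]}

```bash
mkdir -p pics
python3 - <<'E'
from station import r
import cv2,pickle
for n in("top","scene"):
    c=r.capture(n);pickle.dump(c,open(n+".pkl","wb"))
    cv2.imwrite(f"pics/{n}0.png",c["pixels"][:,:,::-1])
    print(n,c["camera_matrix"],c["R"],c["t"])
s=r.sense();print(s["time_s"],s["tcp_pos"],s["ee_rot"],s["wrist_force"],s["gripper_width"])
E
```

```text
top [[453.47567816   0.         315.80694033]
 [  0.         453.47567816 238.01055902]
 [  0.           0.           1.        ]] [[-0.00101749 -0.99865865  0.05176735]
 [-0.99786284 -0.00236829 -0.06530042]
 [ 0.06533543 -0.05172315 -0.99652195]] [-0.00092439  0.55073415  0.74678099]
scene [[502.74951658   0.         314.50787892]
 [  0.         502.74951658 239.17004136]
 [  0.           0.           1.        ]] [[-0.59073663  0.80686088  0.00239811]
 [ 0.52511236  0.38670993 -0.75809791]
 [-0.61260692 -0.44657693 -0.65213634]] [ 0.31017981 -0.27107376  1.40061771]
0.1 [ 0.26530554 -0.5653106   0.23258666] [[-9.05343592e-01 -4.24678885e-01 -9.08808117e-04]
 [-4.24679848e-01  9.05341950e-01  1.72658976e-03]
 [ 8.95358959e-05  1.94910947e-03 -9.99998096e-01]] [ 0.06202105 -0.06533884  0.5533842 ] 1.0018982998388788
```

View pics/top0.png

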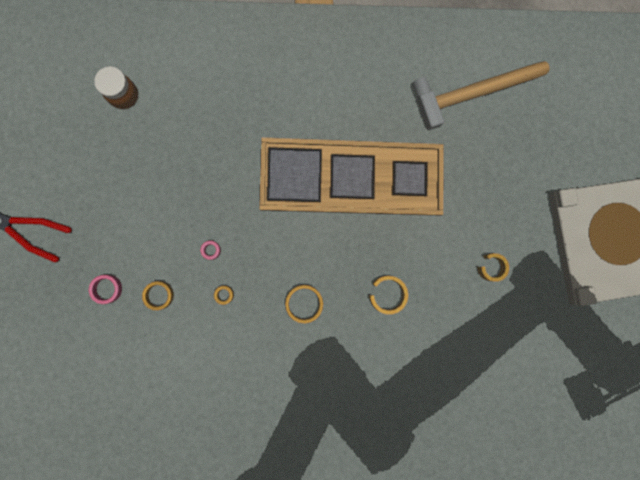

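The top view shows these candidates:
- **Gold rings:** (157,295), (223,295) and (304,303) look closed. (389,295) and (495,267) have gaps.
- **Pink rings (leave alone):** (105,289) and (210,250).
- **Dishes:** large (294,175), medium (353,177), small (410,179).

Next I'll confirm with an enlarged crop and measure.

```bash
cat > h.py <<'E'
import numpy as np,cv2,pickle
def w(c,u,v,z):
    K,R,t=c["camera_matrix"],np.array(c["R"]),np.array(c["t"])
    d=R.T@np.linalg.solve(K,[u,v,1]);o=-R.T@t
    return o+d*(z-o[2])/d[2]
E
python3 - <<'E'
from h import *
c=pickle.load(open("top.pkl","rb"));im=c["pixels"]
cr=im[235:325,80:520,::-1]
a=cv2.resize(cr[:,:220],None,fx=3.6,fy=3.6,interpolation=2);b=cv2.resize(cr[:,180:400],None,fx=3.6,fy=3.6,interpolation=2)
b=cv2.resize(im[235:325,280:500,::-1],None,fx=3.6,fy=3.6,interpolation=2)
d=cv2.resize(im[130:220,250:470,::-1],None,fx=2.5,fy=2.5,interpolation=2)
d=cv2.copyMakeBorder(d[:,:],0,0,0,792-d.shape[1],0)
cv2.imwrite("pics/crop.png",cv2.resize(np.vstack([a,b,d]),None,fx=.68,fy=.68))
hsv=cv2.cvtColor(im,cv2.COLOR_RGB2HSV);m=cv2.inRange(hsv,(12,110,90),(28,255,255));m[:230]=0;m[:,530:]=0
n,l,st,ce=cv2.connectedComponentsWithStats(m)
for i in range(1,n):
    if st[i,4]<30: continue
    ys,xs=np.where(l==i);(x,y),rad=cv2.minEnclosingCircle(np.c_[xs,ys].astype(np.float32))
    p=w(c,x,y,.015);q=w(c,x+rad+.5,y,.015);print((x,y),rad,p.round(4),2e3*np.linalg.norm(q-p))
for u,v in[(294,175),(353,177),(410,179)]:
    g=cv2.cvtColor(im,cv2.COLOR_RGB2GRAY)
    mm=(hsv[...,1]<70)&(g>65);n,l,_,_=cv2.connectedComponentsWithStats(mm.astype(np.uint8),connectivity=4)
    ys,xs=np.where(l==l[v,u]);rc=cv2.minAreaRect(np.c_[xs,ys].astype(np.float32));
    B=[w(c,*k,.01) for k in cv2.boxPoints(rc)]
    print(rc,w(c,*rc[0],.01).round(4),[round(1e3*np.linalg.norm(B[i]-B[i-1])) for i in range(2)], np.degrees(np.arctan2(*(B[1]-B[0])[1::-1])))
E
```

```text
(494.5707092285156, 266.7828369140625) 14.372807502746582 [ 0.502  -0.3088  0.015 ] 52.430548667970065
(388.67242431640625, 294.3448181152344) 19.520702362060547 [ 0.4556 -0.1242  0.015 ] 68.63142652953452
(156.41429138183594, 295.5857238769531) 14.813239097595215 [0.4551 0.2627 0.015 ] 49.77018509709125
(303.6153869628906, 303.4903869628906) 19.076459884643555 [0.441  0.0199 0.015 ] 65.72872124447635
(223.0, 294.5) 9.65670394897461 [0.4565 0.1538 0.015 ] 33.492875425978276
((294.151123046875, 174.40948486328125), (49.54947280883789, 48.73896026611328), 1.5481576919555664) [0.6605 0.0361 0.01  ] [85, 84] -1.2007177588736564
((352.01025390625, 176.22259521484375), (39.41741943359375, 39.38040542602539), 2.12109637260437) [ 0.6583 -0.0637  0.01  ] [68, 69] -2.298340083699401
((409.5, 178.0), (30.0, 29.0), 90.0) [ 0.6562 -0.1641  0.01  ] [53, 51] -89.36592191721161
```

View pics/crop.png

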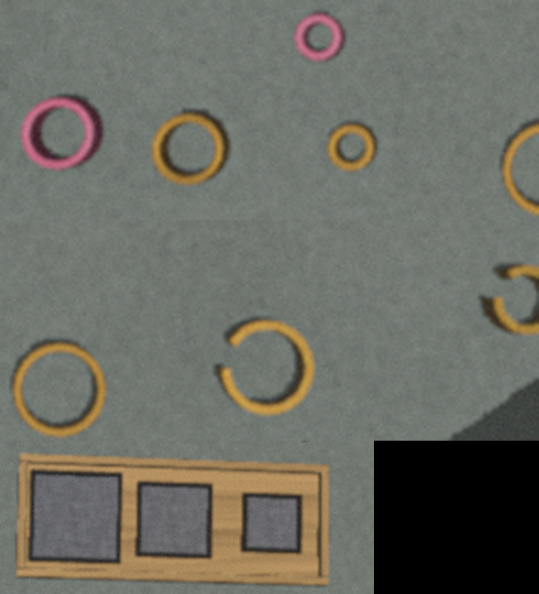

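The crop confirms that the three gold rings at (157,295), (223,295) and (304,303) are closed. They measure about 50, 33 and 65 mm. The other two are split, at lower centre and right, and there are two pink look-alikes. The dish sizes come out at 85, 68 and 52 mm, spaced 100 mm apart. I'll start with the large ring.

Emit:
{"fn": "servo_tool", "kwargs": {"commands": [[[0,-30,34,10,0,0,-0.14],[0,-62,70,20,0,0,-0.28],[0,-95,106,30,0,0,-0.42],[0,-128,143,40,0,0,-0.56],[0,-160,180,50,0,0,-0.7]]]}}

```text
time_s: 0.6
tcp_pos: [0.3337, -0.3335, 0.183]
ee_rot: [[-0.414, -0.91, -0.0], [-0.91, 0.414, 0.0], [-0.0, 0.0, -1.0]]
wrist_force: [1.0, 0.6, 0.6]
gripper_width: 1.0
gripper_force: 0.0
```

Emit:
{"fn": "servo_tool", "kwargs": {"commands": [[[0,-48,6,0,0,0,-0.1],[0,-96,13,0,0,0,-0.2],[0,-144,19,0,0,0,-0.3],[0,-192,26,0,0,0,-0.4],[0,-240,32,0,0,0,-0.432]]]}}

```text
time_s: 1.1
tcp_pos: [0.4051, -0.102, 0.1837]
ee_rot: [[0.003, -1.0, 0.0], [-1.0, -0.003, 0.0], [-0.0, -0.0, -1.0]]
wrist_force: [0.5, -0.6, 0.8]
gripper_width: 1.002
gripper_force: 0.0
```

Emit:
{"fn": "servo_tool", "kwargs": {"commands": [[[0,-40,-12,20,0,0,0],[0,-80,-24,45,0,0,0],[0,-123,-37,65,0,0,0],[0,-123,-37,84,0,0,0],[0,-123,-37,84,0,0,0]]]}}

```text
time_s: 1.6
tcp_pos: [0.4402, 0.0195, 0.0972]
ee_rot: [[0.002, -1.0, -0.007], [-1.0, -0.002, -0.002], [0.002, 0.007, -1.0]]
wrist_force: [-1.3, -0.8, -1.0]
gripper_width: 1.002
gripper_force: 0.0
```

```bash
cat > look.py <<'E'
import sys,cv2,pickle
from station import r
n,f=sys.argv[1:3]
c=r.capture(n);pickle.dump(c,open(f+".pkl","wb"));cv2.imwrite(f"pics/{f}.png",c["pixels"][:,:,::-1])
s=r.sense();print(s["time_s"],s["tcp_pos"].round(4) if hasattr(s["tcp_pos"],"round") else s["tcp_pos"],s["gripper_width"])
print(c["camera_matrix"],c["R"],c["t"])
E
python3 look.py wrist w1
```

```text
1.65 [0.4411 0.019  0.0986] 0.9991583650086672
[[371.64829954   0.         319.90247507]
 [  0.         371.64829954 235.08582044]
 [  0.           0.           1.        ]] [[-9.99971539e-01 -1.44854015e-03  7.40426238e-03]
 [ 7.08414745e-04  9.59032508e-01  2.83295158e-01]
 [-7.51129273e-03  2.83292340e-01 -9.59004187e-01]] [ 0.44007703 -0.01502784  0.25810279]
```

View pics/w1.png

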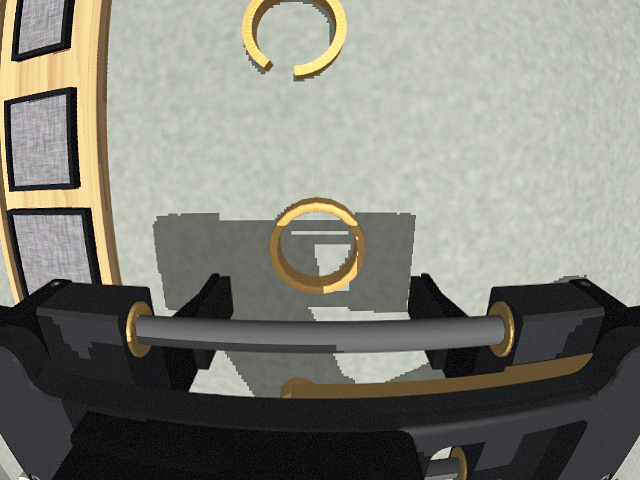

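The wrist view shows the large closed ring centred near (318,245), spanning columns 270–366, with the fingers straddling it. I'll project that to the bench as a check.

```bash
cat >> h.py <<'E'
def wf(c,u,v,z):
    K,R,t=c["camera_matrix"],np.array(c["R"]),np.array(c["t"])
    a=np.array([(u-K[0,2])/K[0,0],(v-K[1,2])/K[1,1]]);th=np.linalg.norm(a)
    d=R.T@np.r_[a/th*np.sin(th),np.cos(th)];o=-R.T@t
    return o+d*(z-o[2])/d[2]
E
python3 - <<'E'
from h import *
c=pickle.load(open("w1.pkl","rb"))
for p in[(270,245,.015),(366,245,.015),(318,197,.02),(318,198,.0),(318,293,.02)]:print(p,wf(c,*p).round(4))
E
```

```text
(270, 245, 0.015) [0.4733 0.0178 0.015 ]
(366, 245, 0.015) [0.4095 0.0178 0.015 ]
(318, 197, 0.02) [ 0.4414 -0.0154  0.02  ]
(318, 198, 0.0) [ 0.4414 -0.0109  0.    ]
(318, 293, 0.02) [0.4415 0.0504 0.02  ]
```

The ring is at (0.4415, 0.018), about 64 mm across, which agrees with the top view. I'll descend and grip.

Emit:
{"fn": "servo_tool", "kwargs": {"commands": [[[0,1,0,30,0,0,0],[0,1,0,60,0,0,0],[0,1,0,78.5,0,0,0],[0,1,0,78.5,0,0,0],[0.5,1,0,78.5,0,0,0]]]}}

```text
time_s: 2.15
tcp_pos: [0.4429, 0.0175, 0.0221]
ee_rot: [[-0.001, -1.0, 0.001], [-1.0, 0.001, 0.0], [-0.0, -0.001, -1.0]]
wrist_force: [0.5, -0.5, -0.5]
gripper_width: 0.966
gripper_force: 0.0
```

Emit:
{"fn": "servo_tool", "kwargs": {"commands": [[[0.6,0,0,0,0,0,0],[0.6,0,0,0,0,0,0],[0.6,0,0,0,0,0,0],[0.6,0,0,0,0,0,0],[0.6,0,0,0,0,0,0]]]}}

```text
time_s: 2.65
tcp_pos: [0.4424, 0.0181, 0.0222]
ee_rot: [[0.0, -1.0, 0.001], [-1.0, -0.0, 0.0], [-0.0, -0.001, -1.0]]
wrist_force: [-1.4, -0.1, 7.2]
gripper_width: 0.732
gripper_force: 30.0
```

Emit:
{"fn": "servo_tool", "kwargs": {"commands": [[[0.6,0,0,-25,0,0,0],[0.6,0,0,-50,0,0,0],[0.6,-6,-45,-50,0,0,0],[0.6,-12,-90,-50,0,0,0],[0.6,-17.5,-135,-50,0,0,0]]]}}

```text
time_s: 3.15
tcp_pos: [0.5785, 0.0358, 0.0718]
ee_rot: [[0.0, -1.0, 0.001], [-1.0, -0.0, 0.001], [-0.001, -0.001, -1.0]]
wrist_force: [-0.3, 0.7, -3.6]
gripper_width: 0.733
gripper_force: 30.0
```

Emit:
{"fn": "servo_tool", "kwargs": {"commands": [[[0.6,0,-45,0,0,0,0],[0.6,0,-84,0,0,0,0],[0.6,0,-84,0,0,0,0],[0.6,0,-84,15,0,0,0],[0.6,0,-84,20,0,0,0]]]}}

```text
time_s: 3.65
tcp_pos: [0.6582, 0.0352, 0.0483]
ee_rot: [[-0.001, -1.0, -0.006], [-1.0, 0.001, -0.0], [0.0, 0.006, -1.0]]
wrist_force: [-1.7, 0.9, -2.3]
gripper_width: 0.733
gripper_force: 30.0
```

```bash
python3 look.py wrist w2
```

```text
3.7 [0.6579 0.0351 0.048 ] 0.7298039363388767
[[371.64829954   0.         319.90247507]
 [  0.         371.64829954 235.08582044]
 [  0.           0.           1.        ]] [[-0.9999769   0.00126399  0.0066784 ]
 [ 0.0031143   0.95855455  0.28489206]
 [-0.00604151  0.28490627 -0.95853634]] [ 0.65839755 -0.01803049  0.20734534]
```

View pics/w2.png

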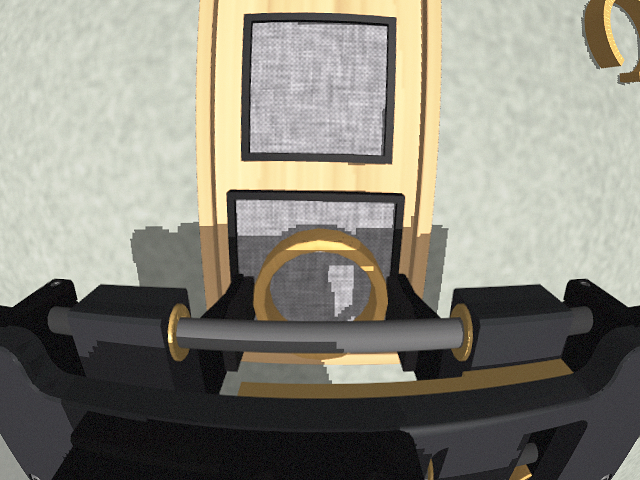

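The ring is held over the large dish, whose inner far edge is at row 201 and inner sides at columns 237 and 395. The medium dish is at the top, with inner edges at columns 250–388 and rows 22–154.

Run:
```python
from h import *
c=pickle.load(open("w2.pkl","rb"))
for p in[(237,205,.013),(395,205,.013),(318,201,.01),(250,90,.012),(387,90,.012),(318,22,.01),(318,156,.013)]:print(p,wf(c,*p).round(4))
```

```text
(237, 205, 0.013) [ 0.7016 -0.0037  0.013 ]
(395, 205, 0.013) [ 0.6194 -0.0034  0.013 ]
(318, 201, 0.01) [ 0.6595 -0.0048  0.01  ]
(250, 90, 0.012) [ 0.6933 -0.0626  0.012 ]
(387, 90, 0.012) [ 0.6249 -0.0625  0.012 ]
(318, 22, 0.01) [ 0.6593 -0.098   0.01  ]
(318, 156, 0.013) [ 0.6594 -0.0284  0.013 ]
```

Emit:
{"fn": "servo_tool", "kwargs": {"commands": [[[0.6,-1,-2,6,0,0,0],[0.6,-1,-2,12,0,0,0],[0.6,-1,-2,15.5,0,0,0],[0.6,-1,-2,15.5,0,0,0],[0.0,-1,-2,15.5,0,0,0]]]}}

```text
time_s: 4.2
tcp_pos: [0.6633, 0.0366, 0.0359]
ee_rot: [[0.0, -1.0, 0.0], [-1.0, -0.0, -0.0], [0.0, -0.0, -1.0]]
wrist_force: [-0.4, -0.3, -0.7]
gripper_width: 0.766
gripper_force: 0.0
```

Emit:
{"fn": "servo_tool", "kwargs": {"commands": [[[0,0,0,0,0,0,0],[0,0,0,0,0,0,0],[0,0,0,0,0,0,0],[0,0,0,-20,0,0,0],[0,0,0,-60,0,0,0]]]}}

```text
time_s: 4.7
tcp_pos: [0.6608, 0.036, 0.0928]
ee_rot: [[-0.001, -1.0, -0.008], [-1.0, 0.001, -0.002], [0.002, 0.008, -1.0]]
wrist_force: [1.1, -0.5, 0.2]
gripper_width: 0.994
gripper_force: 0.0
```

Emit:
{"fn": "servo_tool", "kwargs": {"commands": [[[0,-30,28,0,0,0,0],[0,-62,57,0,0,0,0],[0,-95,87,0,0,0,0],[0,-128,117,0,0,0,0],[0,-160,147,0,0,0,0]]]}}

```text
time_s: 5.2
tcp_pos: [0.5152, 0.1977, 0.0962]
ee_rot: [[-0.0, -1.0, 0.001], [-1.0, 0.0, 0.001], [-0.001, -0.001, -1.0]]
wrist_force: [0.1, 0.4, -0.8]
gripper_width: 1.002
gripper_force: 0.0
```

Emit:
{"fn": "servo_tool", "kwargs": {"commands": [[[0,-33,30,0,0,0,0],[0,-66,60,0,0,0,0],[0,-66,60,0,0,0,0],[0,-66,60,0,0,0,0],[0,-66,60,0,0,0,0]]]}}

```text
time_s: 5.7
tcp_pos: [0.4567, 0.2623, 0.0959]
ee_rot: [[-0.001, -1.0, 0.0], [-1.0, 0.001, 0.0], [-0.0, -0.0, -1.0]]
wrist_force: [0.7, -0.8, -1.0]
gripper_width: 0.998
gripper_force: 0.0
```

```bash
python3 look.py wrist w3;python3 look.py top t1|head -1
```

```text
5.75 [0.4568 0.2619 0.0958] 0.9993218916438251
[[371.64829954   0.         319.90247507]
 [  0.         371.64829954 235.08582044]
 [  0.           0.           1.        ]] [[-9.99999576e-01  8.29955522e-04  3.99634272e-04]
 [ 9.09529171e-04  9.58335520e-01  2.85643490e-01]
 [-1.45912326e-04  2.85643732e-01 -9.58335869e-01]] [ 0.45699055 -0.24764693  0.1841238 ]
5.8 [0.4569 0.2617 0.0956] 0.9966875983294367
```

View pics/w3.png

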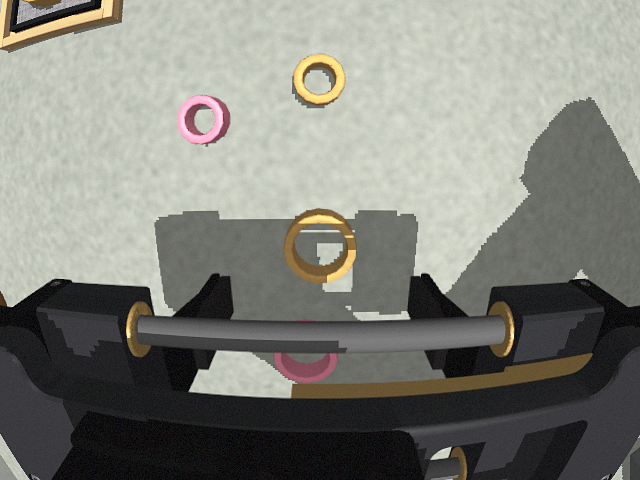

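View pics/t1.png

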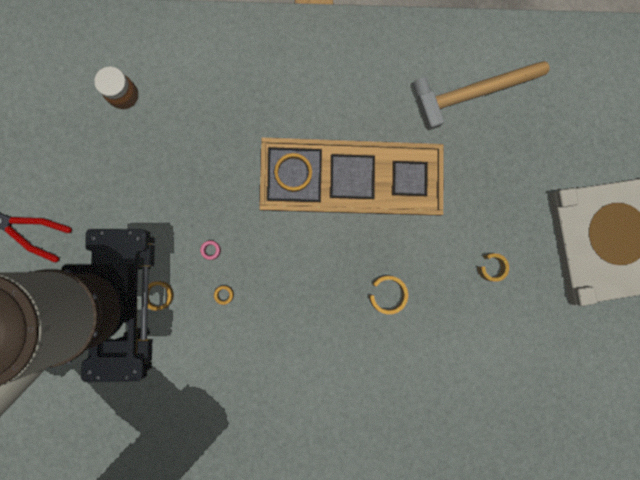

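The large ring lies in its dish at top-view (293,172). In the wrist view the medium ring spans columns 285–356 and rows 209–282, and the small gold ring is at (319,79).

Run:
```python
from h import *
c=pickle.load(open("w3.pkl","rb"))
for p in[(285,247,.015),(356,247,.015),(320,209,.02),(320,282,.02),(319,79,.015)]:print(p,wf(c,*p).round(4))
```

```text
(285, 247, 0.015) [0.4802 0.2617 0.015 ]
(356, 247, 0.015) [0.4334 0.2617 0.015 ]
(320, 209, 0.02) [0.4571 0.235  0.02  ]
(320, 282, 0.02) [0.4572 0.2846 0.02  ]
(319, 79, 0.015) [0.4577 0.154  0.015 ]
```

Emit:
{"fn": "servo_tool", "kwargs": {"commands": [[[0,1,0,30,0,0,0],[0,1,0,60,0,0,0],[0,1,0,75,0,0,0],[0,1,0,75,0,0,0],[0.7,1,0,75,0,0,0]]]}}

```text
time_s: 6.3
tcp_pos: [0.457, 0.2611, 0.0208]
ee_rot: [[-0.001, -1.0, 0.0], [-1.0, 0.001, -0.0], [0.0, -0.0, -1.0]]
wrist_force: [0.0, -0.1, 0.2]
gripper_width: 0.965
gripper_force: 0.0
```

Emit:
{"fn": "servo_tool", "kwargs": {"commands": [[[0.8,0,0,0,0,0,0],[0.8,0,0,0,0,0,0],[0.8,0,0,0,0,0,0],[0.8,0,0,0,0,0,0],[0.8,0,0,0,0,0,0]]]}}

```text
time_s: 6.8
tcp_pos: [0.4563, 0.2617, 0.021]
ee_rot: [[0.0, -1.0, 0.001], [-1.0, -0.0, 0.001], [-0.001, -0.001, -1.0]]
wrist_force: [0.9, 0.0, 0.0]
gripper_width: 0.539
gripper_force: 0.6
```

Emit:
{"fn": "servo_tool", "kwargs": {"commands": [[[0.8,0,0,0,0,0,0],[0.8,0,0,0,0,0,0],[0.8,0,0,-10,0,0,0],[0.8,0,0,-40,0,0,0],[0.8,0,0,-70,0,0,0]]]}}

```text
time_s: 7.3
tcp_pos: [0.4555, 0.2609, 0.091]
ee_rot: [[-0.0, -1.0, -0.002], [-1.0, 0.0, -0.002], [0.002, 0.002, -1.0]]
wrist_force: [0.5, -0.0, -1.5]
gripper_width: 0.536
gripper_force: 30.0
```

Emit:
{"fn": "servo_tool", "kwargs": {"commands": [[[0.8,38,-24,0,0,0,0],[0.8,78,-49,0,0,0,0],[0.8,118,-74,0,0,0,0],[0.8,158,-99,0,0,0,0],[0.8,198,-124,0,0,0,0]]]}}

```text
time_s: 7.8
tcp_pos: [0.5806, 0.0619, 0.091]
ee_rot: [[0.0, -1.0, -0.0], [-1.0, -0.0, 0.0], [-0.0, 0.0, -1.0]]
wrist_force: [0.7, 0.8, -2.3]
gripper_width: 0.534
gripper_force: 30.0
```

Emit:
{"fn": "servo_tool", "kwargs": {"commands": [[[0.8,42,-26,0,0,0,0],[0.8,84,-53,0,0,0,0],[0.8,128,-80,0,0,0,0],[0.8,128,-80,20,0,0,0],[0.8,128,-80,40,0,0,0]]]}}

```text
time_s: 8.3
tcp_pos: [0.6607, -0.0666, 0.0503]
ee_rot: [[-0.004, -1.0, 0.001], [-1.0, 0.004, 0.0], [-0.0, -0.001, -1.0]]
wrist_force: [-0.2, 0.0, -1.9]
gripper_width: 0.53
gripper_force: 30.0
```

```bash
python3 look.py wrist w4
```

```text
8.35 [ 0.6575 -0.0658  0.0458] 0.5310373665471343
[[371.64829954   0.         319.90247507]
 [  0.         371.64829954 235.08582044]
 [  0.           0.           1.        ]] [[-9.99991689e-01  4.07407122e-03  1.51608898e-04]
 [ 3.94748427e-03  9.58285631e-01  2.85785002e-01]
 [ 1.01902382e-03  2.85783225e-01 -9.58293749e-01]] [0.66151688 0.07833918 0.23365059]
```

View pics/w4.png

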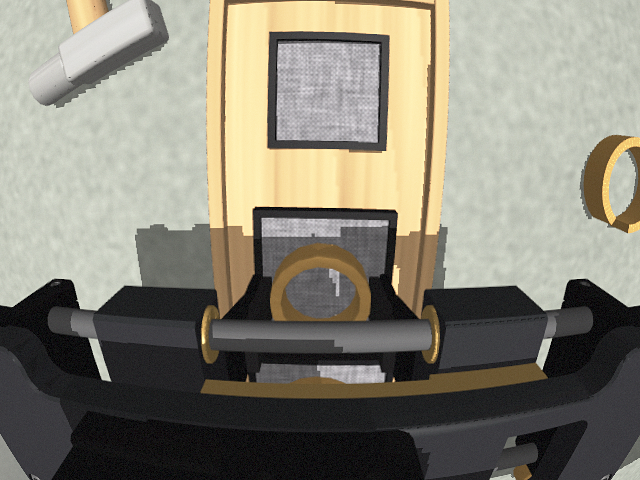

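The ring is held level and centred over the medium dish, spanning columns 271–371 against the dish's inner columns 260–388. The small dish's inner area is at columns 276–382 and rows 40–143. I'll lower and release.

Emit:
{"fn": "servo_tool", "kwargs": {"commands": [[[0.8,0,0,7,0,0,0],[0.8,0,0,14,0,0,0],[0.8,0,0,19,0,0,0],[0.8,0,0,19,0,0,0],[0.8,0,0,19,0,0,0]]]}}

```text
time_s: 8.85
tcp_pos: [0.6605, -0.0641, 0.0322]
ee_rot: [[0.001, -1.0, 0.001], [-1.0, -0.001, -0.0], [0.0, -0.001, -1.0]]
wrist_force: [0.2, 0.2, -1.2]
gripper_width: 0.532
gripper_force: 30.0
```

Emit:
{"fn": "servo_tool", "kwargs": {"commands": [[[0,0,0,0,0,0,0],[0,0,0,0,0,0,0],[0,0,0,0,0,0,0],[0,0,0,0,0,0,0],[0,0,0,-20,0,0,0]]]}}

```text
time_s: 9.35
tcp_pos: [0.658, -0.0646, 0.049]
ee_rot: [[-0.001, -1.0, -0.006], [-1.0, 0.001, -0.0], [0.0, 0.006, -1.0]]
wrist_force: [0.9, -0.6, 0.1]
gripper_width: 0.904
gripper_force: 0.0
```

Emit:
{"fn": "servo_tool", "kwargs": {"commands": [[[0,0,0,-30,0,0,0],[0,-10,10,-45,0,0,0],[0,-50,38,-45,0,0,0],[0,-90,66,-45,0,0,0],[0,-130,94,-45,0,0,0]]]}}

```text
time_s: 9.85
tcp_pos: [0.5653, 0.0665, 0.097]
ee_rot: [[-0.001, -1.0, 0.001], [-1.0, 0.001, 0.0], [-0.0, -0.001, -1.0]]
wrist_force: [-0.5, 0.8, 0.1]
gripper_width: 0.998
gripper_force: 0.0
```

Emit:
{"fn": "servo_tool", "kwargs": {"commands": [[[0.4,-28,35,0,0,0,0],[0.4,-57,71,0,0,0,0],[0.4,-87,108,0,0,0,0],[0.4,-87,108,0,0,0,0],[0.4,-87,108,0,0,0,0]]]}}

```text
time_s: 10.35
tcp_pos: [0.458, 0.1535, 0.0973]
ee_rot: [[0.003, -1.0, 0.001], [-1.0, -0.003, 0.001], [-0.001, -0.001, -1.0]]
wrist_force: [0.3, -0.0, 1.0]
gripper_width: 0.649
gripper_force: 0.0
```

```bash
python3 look.py wrist w5; python3 look.py top t2|head -1
```

```text
10.4 [0.4587 0.153  0.0972] 0.6278083825892532
[[371.64829954   0.         319.90247507]
 [  0.         371.64829954 235.08582044]
 [  0.           0.           1.        ]] [[-9.99996513e-01 -2.60159407e-03 -4.54370413e-04]
 [-2.62287962e-03  9.58231011e-01  2.85983305e-01]
 [-3.08620650e-04  2.85983499e-01 -9.58234493e-01]] [ 0.45902478 -0.14224167  0.21657544]
10.45 [0.459  0.1525 0.097 ] 0.617209523163259
```

View pics/w5.png

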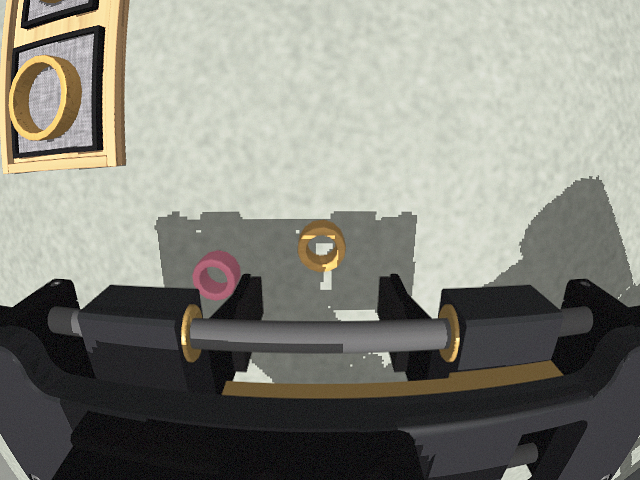

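View pics/t2.png

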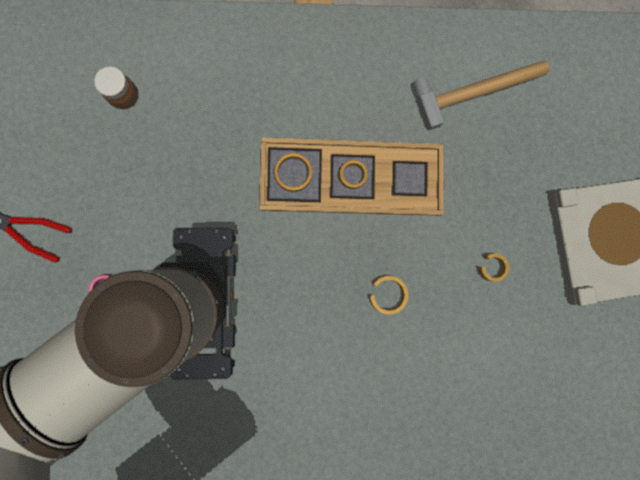

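The medium ring lies flat in its dish at top-view (352,174). In the wrist view the small gold ring spans columns 298–345 and rows 220–272, with the pink one at (216,276).

Run:
```python
from h import *
c=pickle.load(open("w5.pkl","rb"))
for p in[(298,247,.015),(345,247,.015),(321,220,.02),(321,272,.013),(239,276,.018),(216,276,.015)]:print(p,wf(c,*p).round(4))
```

```text
(298, 247, 0.015) [0.4731 0.1535 0.015 ]
(345, 247, 0.015) [0.442  0.1534 0.015 ]
(321, 220, 0.02) [0.458  0.1337 0.02  ]
(321, 272, 0.013) [0.4578 0.1721 0.013 ]
(239, 276, 0.018) [0.5138 0.1736 0.018 ]
(216, 276, 0.015) [0.5313 0.1753 0.015 ]
```

Emit:
{"fn": "servo_tool", "kwargs": {"commands": [[[0.4,0,0,30,0,0,0],[0.4,0,0,60,0,0,0],[0.4,0,0,76,0,0,0],[0.4,0,0,76,0,0,0],[0.9,0,0,76,0,0,0]]]}}

```text
time_s: 10.95
tcp_pos: [0.4592, 0.152, 0.0207]
ee_rot: [[-0.002, -1.0, 0.0], [-1.0, 0.002, -0.0], [0.0, -0.0, -1.0]]
wrist_force: [0.1, -1.0, -0.4]
gripper_width: 0.565
gripper_force: 0.0
```

Emit:
{"fn": "servo_tool", "kwargs": {"commands": [[[0.9,0,0,0,0,0,0],[0.9,0,0,0,0,0,0],[0.9,0,0,0,0,0,0],[0.9,0,0,0,0,0,0],[0.9,0,0,0,0,0,0]]]}}

```text
time_s: 11.45
tcp_pos: [0.4586, 0.1528, 0.0216]
ee_rot: [[0.001, -1.0, 0.001], [-1.0, -0.001, 0.001], [-0.001, -0.001, -1.0]]
wrist_force: [-0.6, -1.5, 6.5]
gripper_width: 0.347
gripper_force: 30.0
```

Emit:
{"fn": "servo_tool", "kwargs": {"commands": [[[0.9,0,0,0,0,0,0],[0.9,0,0,0,0,0,0],[0.9,0,0,-10,0,0,0],[0.9,0,0,-40,0,0,0],[0.9,0,0,-70,0,0,0]]]}}

```text
time_s: 11.95
tcp_pos: [0.4575, 0.1522, 0.0912]
ee_rot: [[0.0, -1.0, -0.002], [-1.0, 0.0, -0.001], [0.001, 0.002, -1.0]]
wrist_force: [1.4, 0.8, -1.1]
gripper_width: 0.354
gripper_force: 30.0
```

Emit:
{"fn": "servo_tool", "kwargs": {"commands": [[[0.9,38,-24,0,0,0,0],[0.9,78,-49,0,0,0,0],[0.9,118,-74,0,0,0,0],[0.9,158,-100,0,0,0,0],[0.9,198,-125,0,0,0,0]]]}}

```text
time_s: 12.45
tcp_pos: [0.5839, -0.047, 0.0911]
ee_rot: [[0.0, -1.0, 0.0], [-1.0, -0.0, 0.0], [-0.0, -0.0, -1.0]]
wrist_force: [1.0, 1.8, -1.0]
gripper_width: 0.351
gripper_force: 30.0
```

Emit:
{"fn": "servo_tool", "kwargs": {"commands": [[[0.9,40,-26,0,0,0,0],[0.9,80,-51,0,0,0,0],[0.9,119,-76,0,0,0,0],[0.9,119,-76,20,0,0,0],[0.9,119,-76,40,0,0,0]]]}}

```text
time_s: 12.95
tcp_pos: [0.6597, -0.1661, 0.0503]
ee_rot: [[-0.003, -1.0, 0.001], [-1.0, 0.003, 0.0], [-0.0, -0.001, -1.0]]
wrist_force: [-0.4, -0.0, -1.1]
gripper_width: 0.352
gripper_force: 30.0
```

```bash
python3 look.py wrist w6
```

```text
13.0 [ 0.6565 -0.1649  0.0458] 0.3488174624360728
[[371.64829954   0.         319.90247507]
 [  0.         371.64829954 235.08582044]
 [  0.           0.           1.        ]] [[-9.99994411e-01  3.32988110e-03 -2.98218446e-04]
 [ 3.10575448e-03  9.58283175e-01  2.85803622e-01]
 [ 1.23746980e-03  2.85801099e-01 -9.58288162e-01]] [0.66079988 0.17423015 0.26194952]
```

View pics/w6.png

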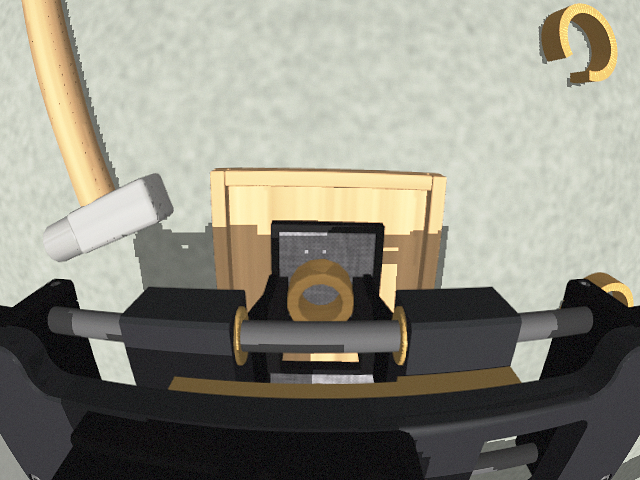

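The small ring is over the small dish, at column 320 against the dish's inner columns 279–379. I'll shift 2 mm towards −X, lower and release with a partial opening.

Emit:
{"fn": "servo_tool", "kwargs": {"commands": [[[0.9,0,2,7,0,0,0],[0.9,0,2,14,0,0,0],[0.9,0,2,19,0,0,0],[0.9,0,2,19,0,0,0],[0.9,0,2,19,0,0,0]]]}}

```text
time_s: 13.5
tcp_pos: [0.6575, -0.1642, 0.0323]
ee_rot: [[0.001, -1.0, 0.001], [-1.0, -0.001, -0.0], [0.0, -0.001, -1.0]]
wrist_force: [-0.0, -0.0, -0.3]
gripper_width: 0.348
gripper_force: 30.0
```

Emit:
{"fn": "servo_tool", "kwargs": {"commands": [[[0.3,0,0,0,0,0,0],[0.3,0,0,0,0,0,0],[0.3,0,0,0,0,0,0],[0.3,0,0,0,0,0,0],[0.3,0,0,-20,0,0,0]]]}}

```text
time_s: 14.0
tcp_pos: [0.6549, -0.1642, 0.0489]
ee_rot: [[-0.001, -1.0, -0.007], [-1.0, 0.001, 0.001], [-0.001, 0.007, -1.0]]
wrist_force: [-0.9, 0.0, 0.0]
gripper_width: 0.672
gripper_force: 0.0
```

Emit:
{"fn": "servo_tool", "kwargs": {"commands": [[[0.3,0,0,-40,0,0,0],[0.3,0,0,-80,0,0,0],[0.3,25,35,-100,0,0,0],[0.3,50,70,-120,0,0,0],[0.3,75,105,-140,0,0,0]]]}}

```text
time_s: 14.5
tcp_pos: [0.551, -0.2399, 0.1926]
ee_rot: [[0.001, -1.0, 0.0], [-1.0, -0.001, -0.0], [0.0, -0.0, -1.0]]
wrist_force: [0.1, -0.6, 0.5]
gripper_width: 0.7
gripper_force: 0.0
```

Emit:
{"fn": "servo_tool", "kwargs": {"commands": [[[0.3,30,30,0,0,0,0],[0.3,60,60,0,0,0,0],[0.3,90,90,0,0,0,0],[0.3,120,90,0,0,0,0],[0.3,120,90,0,0,0,0]]]}}

```text
time_s: 15.0
tcp_pos: [0.4613, -0.3624, 0.192]
ee_rot: [[-0.004, -1.0, 0.001], [-1.0, 0.004, -0.001], [0.001, -0.001, -1.0]]
wrist_force: [-0.0, 0.3, -0.4]
gripper_width: 0.7
gripper_force: 0.0
```

```bash
python3 look.py top t3|head -1; python3 -c "
import cv2
i=cv2.imread('pics/t3.png')[120:330,80:540];cv2.imwrite('pics/t3c.png',cv2.resize(i,None,fx=1.7,fy=1.7,interpolation=2))"
```

```text
15.05 [ 0.4616 -0.3609  0.1917] 0.6998105032643156
```

View pics/t3c.png

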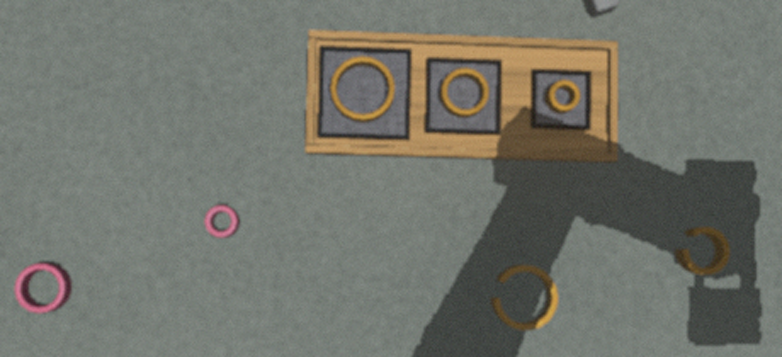

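The crop shows all three closed rings flat in their dishes at (363,89), (464,93) and (563,96). The split rings and the pink rings have not moved.

```bash
python3 -c "
from station import r
print(r.finish_job())"
```

```text
the job is handed in; nothing more can be done
None
```

The three closed brass rings lie flat in their matching dishes, placed in the order large, medium, small; the split and pink rings were left untouched, and I handed the job in at about 15 s (no verdict came back).

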